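# Make up two slab-building sets in their fitted trays

### The job

Make up the two slab-building sets for the class from the stock lying on the table. The tumbler set in the blue tray gets the long card tube and the white slip pot; the bud-vase set in the green tray gets the short card tube, the wooden rib and the steel ring cutter. Each piece lies right down in the cut-out made for it, with pot, cutter and rib upright (not turned over), and the grey slip bowl stays where it is.

Things in the scene. Friction and masses are not known exactly. Their poses are not given: they have to be found in the camera images.
- blue_tray: Fixed ply tray with blue edges and pocket floors, 156 (x) by 180 (y) by 14 mm high. Origin: centre of the underside, z up. Cut-outs 9 mm deep, floors 5 mm above the origin: trough for the long tube, 130 (x) by 50 (y) mm, centred at x 0, y +45 mm; round well for the pot, 72 mm across, centred at x 0, y -43 mm.
- green_tray: Fixed ply tray, green edges and pocket floors, 130 (x) by 241 (y) by 14 mm high. Origin: centre of underside, z up. Cut-outs on x 0, 9 mm deep, floors 5 mm above origin: short-tube trough 100 (x) by 46 (y) at y +86.5; rib pocket 104 by 56 at y +9.5, crossed by finger notches as deep, 40 wide (x), to 49 mm either side of its centre (y); cutter well 66 across at y -77.5.
- long_tube_mid (a point): Middle of the long brown card tube, on its axis, 23 mm above the table as it lies. Tube 46 mm in diameter, 115 mm long, 20 g, lying on its side; rolls if pushed; grip across. Its axis points along (0.139, 0.990, 0) in its own frame. Seated, this point is 28 mm above the blue tray's origin over the trough's centre, the tube along the tray's x, either way round.
- short_tube_mid (a point): Middle of the short brown card tube, on its axis, 20 mm above the table as it lies. Tube 40 mm in diameter, 85 mm long, 20 g, lying on its side; rolls if pushed; grip across. Its axis points along (0.052, 0.999, 0) in its own frame. Seated, this point is 25 mm above the green tray's origin over the trough's centre, the tube along the tray's x, either way round.
- slip_pot: Small white open plastic pot, 40 mm high, 68 mm across the rim, 54 mm across the foot, wall 3 mm, 20 g. Origin: centre of the underside, z up. Grip round the outside or by the wall. Seated, its origin is at the centre of the floor of the blue tray's round well.
- wood_rib: Pale wooden kidney-shaped rib lying flat, 89 mm long, 42 mm across, 9.5 mm thick, 20 g. Origin: underside; the middle of its outline is at (3, 1) mm in its own x, y. Long side along (0.879, -0.477, 0) in its own frame; grip across, along (0.477, 0.879, 0). Seated, it lies on the pocket's floor, its middle over the pocket's centre, long side along the tray's x, either way round.
- ring_cutter: Round steel clay cutter: open ring 32 mm high, 51 mm across, with a bead 55 mm across round its top 4 mm; wall 2.5 mm, 40 g. Origin: centre of the underside, z up. Grip across the outside. Seated, bead up, its origin is at the centre of the floor of the green tray's round well.
- slip_bowl: Grey stoneware bowl, 124 mm across the rim, 50 mm high, loose, to be left where it stands. Origin: centre of the underside.
Mind the look-alikes: they are no part of the job. What is shaped like the slip_pot but purple or red is not meant.

How it is judged:
By the outcome, as a careful person would: the job done as asked, in the order asked, and still so for the second after the job is handed in, with the robot touching nothing.
It also fails if it takes over 120 s, if anything falls off the work surface, if the arm or the gripper's body presses on something with over 40 N, if the wrist force passes 120 N, or if a joint passes its speed limit or range.

### The arm

A 6-joint arm with a two-finger parallel gripper is mounted at the origin on a cart in front of the work surface, level with it; the furniture and walls round the work are solid. World frame = base frame: x ahead of the robot, y to its left, z up, the work surface at z = 0. Lengths are in m, angles in rad, forces in N, time in s.
With the tool pointing down it reaches from about 0.325 to 0.75 m from the base axis. Payload 7.6 kg.
Tool frame: the origin (TCP) lies midway between the tips of the shut fingers; the grasp point (between the pads) lies 19 mm behind it; z points along the fingers, y is the direction in which the jaws open and shut (so a half turn about z gives the same grasp; the last joint's range is limited). The gripper opens to 85 mm and grips with 20 to 120 N. Pads are 22 mm wide; open, the fingers measure 114 mm over their backs; the gripper's body (76 mm by 85 mm) begins 54 mm behind the grasp point. The pads swing forward as they close: fully open they stand 13 mm farther back than shut.
Start: joints at [1.165, 0.052, 1.401, -0, 1.689, -0.07], TCP at [0.173, 0.496, 0.231] pointing down, gripper open.
Joint ranges: [-2.9, 2.9], [-0.91, 2.17], [0.12, 2.37], [-1.06, 4.2], [0.26, 2.73], [-2.93, 2.93]. Speed limits (rad/s): [2.57, 2.57, 3.01, 3.14, 3.14, 3.14].

### API

Orientations are given as [roll, pitch, yaw] about the fixed x, y, z axes, in that order (R = Rz(yaw) Ry(pitch) Rx(roll)).
In Python, from plant import read_state, imaging, job gives the robot as it stands. The module is installed in compiled form; this text tells all that it offers.
- The arm moves only by the shell command python3 -m handwheel 'ROWS' [FORCE]. ROWS is JSON, a list of rows, each a list of 7 numbers: the shift along the world's x, y, z in mm, then the turn, a rotation vector about the world's x, y, z in degrees, then the closure, from 0 (fully open) to 1 (shut). In form: [[x, y, z, wx, wy, wz, jaw], ...]. A call has exactly 5 rows; each row is the pose to reach, as a shift and turn from the pose commanded when the call began; what a row does not reach only later rows make up. A row lasts 1/8 s, in which the tool goes at most 62.5 mm and 10.7 degrees, less where a joint would pass 70% of its speed; a pose out of reach is approached as far as the arm can. A call with a gripper value outside its range is refused whole. The fingers move at their own pace and stop on an object; FORCE is the grip in N (left out, the last holds). Time passes only in rows, so rows that repeat a pose let the fingers close, or fill a call up. It gives the time, the measured TCP pose, the force and the opening at its end, in the units of the state.
- read_state(): the state, without advancing time (a new reading comes with each control period).
- imaging.get_image(name): name is "scene" or "top" or "wrist"; returns the picture (480x640x3 uint8, red, green, blue); there is no depth.
- imaging.camera_info(name): a dict with "fx", "fy", "cx", "cy" (pixels), "world_from_camera" (4x4, takes a point from camera to world coordinates); the wrist camera has in their place "mount" (4x4, takes a point from camera to tool coordinates, whose origin is the TCP and whose axes are the flange's). Camera axes: x right, y up, looking along -z (the intrinsics and any distortion apply to the point x, -y, -z); pixel columns grow to the right and rows downward; lengths in m; the calibration is good to about 2 mm. A picture is of the moment at which its call begins: read the wrist's pose just before it. camera_info takes no time and is no camera call.
- job.close_job(): hands the job in, once; it reports no verdict.
The state is a dict: "clock": time; "joint_pos": joint angles; "joint_velocities": joint speeds; "tau": joint torques, N m; "tcp_pos": TCP position; "tool_rot": TCP orientation; "ft_force": force on the tool from outside, world axes, zero at the start; "wrist_torque": the same for the moment, N m; "opening": opening from 0.0 (shut) to 1.0 (fully open).
Only numpy, scipy, OpenCV 4.12 (cv2) and the standard library are available. Lean on these libraries where they do the work, as an engineer would, in place of code of your own. Each camera call takes 0.05 s, during which the arm holds its last target. There are 200 camera calls.

## Working session

There is one attempt and no reset: what is moved stays moved. The work goes in short steps, Python scripts to look and compute and a shell command to move; the robot and the scene stay as the last step left them, time stands still between calls to the robot, and variables do not carry over. Pictures are saved under pics/ and viewed, about 12 in all and at most 16, crops included, and the job is handed in when it is done.

```bash
mkdir -p pics; python3 - <<'E'
from plant import read_state, imaging
import cv2, numpy as np
print(read_state())
for n in ("scene","top"):
    im=imaging.get_image(n); cv2.imwrite(f"pics/{n}0.png",im[:,:,::-1]); print(n,imaging.camera_info(n))
print(imaging.camera_info("wrist"))
E
```

```text
{'clock': 0.0, 'joint_pos': array([ 1.16472369e+00,  5.28413249e-02,  1.40175289e+00,  1.01905957e-05,
        1.68859604e+00, -7.02948508e-02]), 'joint_velocities': array([-0.00288291, -0.0014453 ,  0.00165584,  0.00057546, -0.00216168,
       -0.000464  ]), 'tau': array([-1.70777294e-03, -3.81663215e+01, -3.60187805e+01, -1.81298888e-04,
        6.26193389e-03, -1.22953338e-04]), 'tcp_pos': array([0.17284051, 0.4954067 , 0.23045582]), 'tool_rot': array([-3.13999971e+00, -1.22307298e-04,  2.80581596e+00]), 'ft_force': array([0.17655395, 1.00446262, 0.3378564 ]), 'wrist_torque': array([-0.03880326,  0.01748828, -0.07848953]), 'opening': 1.001401584503864}
scene {'fx': 443.5382471558176, 'fy': 443.5382471558176, 'cx': 318.6380282688123, 'cy': 245.3952006257271, 'world_from_camera': array([[ 0.90218672,  0.24608182, -0.35426382,  0.1546253 ],
       [-0.43132148,  0.50596164, -0.74697028, -0.76076202],
       [-0.00457191,  0.82670827,  0.56261225,  0.74937442],
       [ 0.        ,  0.        ,  0.        ,  1.        ]])}
top {'fx': 454.0002104460881, 'fy': 454.0002104460881, 'cx': 320.9342111896539, 'cy': 236.11791567288876, 'world_from_camera': array([[-0.02742991,  0.99782277, -0.05997772,  0.48989039],
       [-0.99940427, -0.02611729,  0.0225607 ,  0.13995062],
       [ 0.02094512,  0.06056083,  0.99794473,  1.36089361],
       [ 0.        ,  0.        ,  0.        ,  1.        ]])}
{'fx': 374.54211806010534, 'fy': 374.54211806010534, 'cx': 319.4398364980485, 'cy': 237.1963685935571, 'mount': array([[-2.18589400e-04,  9.62970320e-01,  2.69607333e-01,
         6.81153815e-02],
       [ 9.99999912e-01,  3.06697566e-04, -2.84677985e-04,
         5.49631860e-04],
       [-3.56824363e-04,  2.69607247e-01, -9.62970303e-01,
        -1.41814677e-01],
       [ 0.00000000e+00,  0.00000000e+00,  0.00000000e+00,
         1.00000000e+00]])}
```

View pics/top0.png

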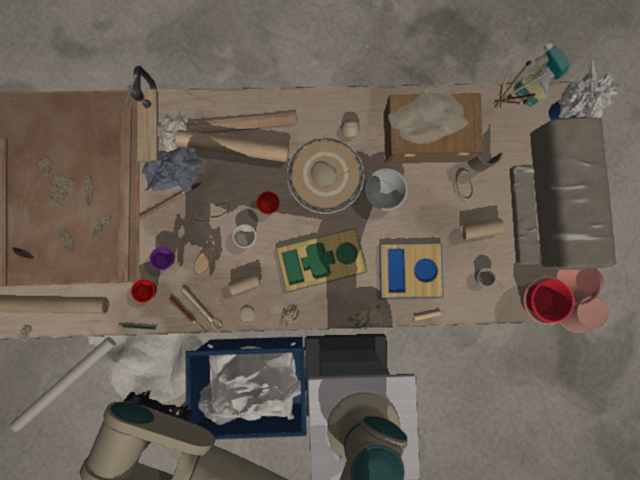

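View pics/scene0.png

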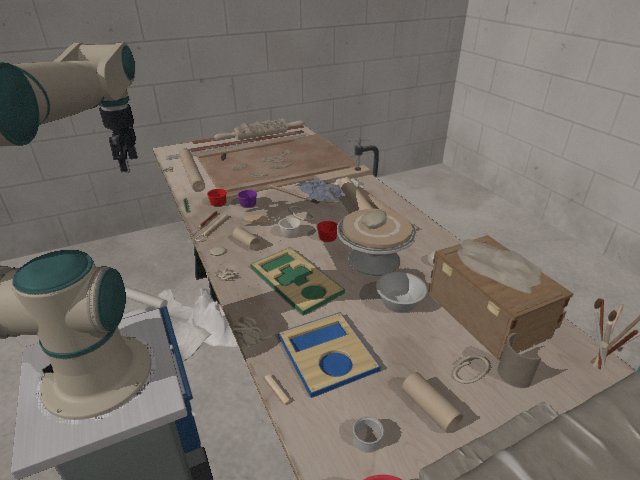

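Top view: blue tray is at (411,269), green tray (320,259), long tube (481,229), short tube (243,286), white pot (245,236), rib (203,261), cutter (485,276), bowl (386,189). The red pots at (268,202) and (144,291) and the purple one at (162,258) are look-alikes.

```bash
cat > h.py <<'E'
import numpy as np, cv2
from plant import read_state, imaging
from scipy.spatial.transform import Rotation as R
def cam(name, st=None):
    i=imaging.camera_info(name)
    if name=="wrist":
        st=st or read_state(); T=np.eye(4); T[:3,:3]=R.from_euler('xyz',st['tool_rot']).as_matrix(); T[:3,3]=st['tcp_pos']
        return i,T@i['mount']
    return i,i['world_from_camera']
def ray(c,px,z):
    "pixel(s) -> world points on plane height z (m)"
    i,T=c; px=np.atleast_2d(px).astype(float)
    d=np.c_[(px[:,0]-i['cx'])/i['fx'],-(px[:,1]-i['cy'])/i['fy'],-np.ones(len(px))]@T[:3,:3].T
    z=np.broadcast_to(z,len(px)); return T[:3,3]+d*((z-T[2,3])/d[:,2])[:,None]
def proj(c,P):
    i,T=c; q=(np.atleast_2d(P)-T[:3,3])@T[:3,:3]
    return np.c_[i['cx']-i['fx']*q[:,0]/q[:,2], i['cy']+i['fy']*q[:,1]/q[:,2]]
def shot(name,fn=None):
    st=read_state(); im=imaging.get_image(name); c=cam(name,st)
    if fn: cv2.imwrite(fn,im[:,:,::-1])
    return im,c
def blobs(mask,amin=60):
    cs,_=cv2.findContours(mask.astype(np.uint8),cv2.RETR_EXTERNAL,cv2.CHAIN_APPROX_NONE)
    return sorted([k for k in cs if cv2.contourArea(k)>amin],key=cv2.contourArea,reverse=True)
E
python3 - <<'E'
from h import *
im=cv2.imread('pics/top0.png')[:,:,::-1]; c=cam('top')
for n,p,z in [('blue',(411,269),.014),('green',(320,259),.014),('long',(481,229),.046),('short',(243,286),.04),('pot',(245,236),.04),('rib',(203,261),.01),('cut',(485,276),.032),('bowl',(386,189),.05)]:
    print(n,ray(c,p,z)[0].round(3))
hsv=cv2.cvtColor(np.ascontiguousarray(im),cv2.COLOR_RGB2HSV)
for nm,lo,hi in [('b',100,125),('g',55,95)]:
    m=cv2.inRange(hsv,(lo,110,30),(hi,255,255)); m[:, :260]=0; m[320:]=0; m[:200]=0
    for k in blobs(m,80):
        M=cv2.moments(k); p=(M['m10']/M['m00'],M['m01']/M['m00'])
        print(nm,cv2.contourArea(k),np.round(p,1),ray(c,p,.005)[0].round(4),cv2.minAreaRect(k)[2])
cv2.imwrite('pics/topc.png',cv2.resize(im[170:320,150:350,::-1],None,fx=4,fy=4,interpolation=cv2.INTER_CUBIC))
E
```

```text
blue [ 0.466 -0.155  0.014]
green [0.503 0.114 0.014]
long [ 0.578 -0.359  0.046]
short [0.431 0.339 0.04 ]
pot [0.575 0.331 0.04 ]
rib [0.507 0.46  0.01 ]
cut [ 0.44  -0.369  0.032]
bowl [ 0.702 -0.083  0.05 ]
b 590.5 [395.9 270. ] [ 0.4641 -0.112   0.005 ] 90.0
b 360.5 [425.3 269.8] [ 0.4622 -0.2002  0.005 ] 90.0
g 639.5 [317.7 260.2] [0.4997 0.1209 0.005 ] 38.65980911254883
g 383.0 [292.5 266.6] [0.4827 0.1964 0.005 ] 75.96376037597656
g 273.5 [346.1 253. ] [0.5188 0.0355 0.005 ] 18.434947967529297
```

View pics/topc.png

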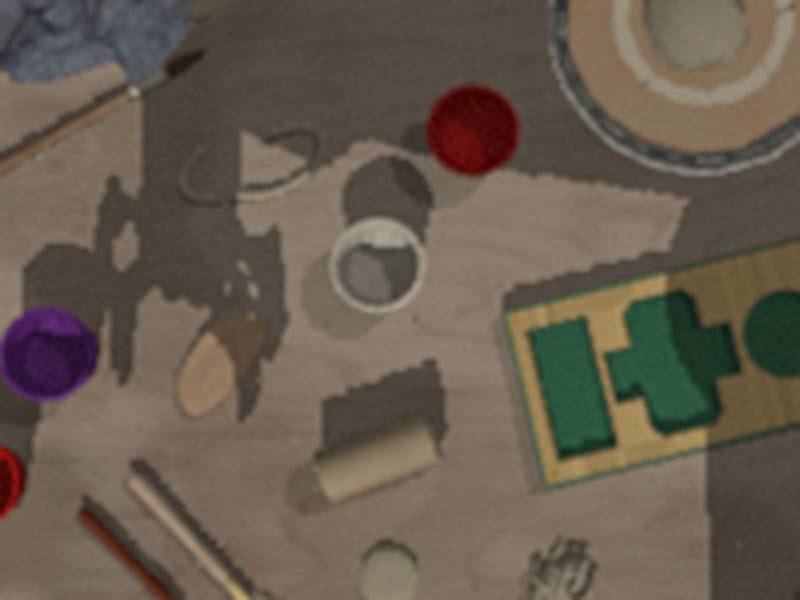

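The crop shows the pot, short tube, rib and green tray clearly. The green tray's yaw is about 12.6° and the blue tray's is about 0°. Next I'll move over the left group for a wrist view.

```bash
python3 -m handwheel '[[60,-30,70,0,0,0,0],[115,-65,70,0,0,0,0],[170,-95,70,0,0,0,0],[220,-125,70,0,0,0,0],[270,-155,70,0,0,0,0]]' 25; python3 -m handwheel '[[17,-10,0,0,0,0,0],[17,-10,0,0,0,0,0],[17,-10,0,0,0,0,0],[17,-10,0,0,0,0,0],[17,-10,0,0,0,0,0]]'
python3 - <<'E'
from h import *
im,c=shot('wrist','pics/w1.png'); st=read_state(); print(st['tcp_pos'],st['tool_rot'],st['ft_force'],st['clock'])
for n,p in [('short',(.431,.339,.02)),('pot',(.575,.331,.04)),('rib',(.507,.46,.005)),('trough',(.483,.196,.005))]: print(n,proj(c,p).round())
E
```

```text
clock: 0.72
tcp_pos: [0.4266, 0.35, 0.3009]
tool_rot: [-3.141, -0.0, 2.806]
ft_force: [-0.2, 1.5, -0.4]
opening: 1.008
clock: 1.35
tcp_pos: [0.4414, 0.3421, 0.3014]
tool_rot: [3.141, 0.0, 2.807]
ft_force: [-0.2, 0.4, 0.1]
opening: 1.0
[0.4415269  0.3419106  0.30135097] [3.14119519e+00 1.53552820e-04 2.80708825e+00] [0.88497204 0.27562075 0.2569528 ] 1.4
short [[313. 187.]]
pot [[347. 307.]]
rib [[430. 212.]]
trough [[218. 263.]]
```

View pics/w1.png

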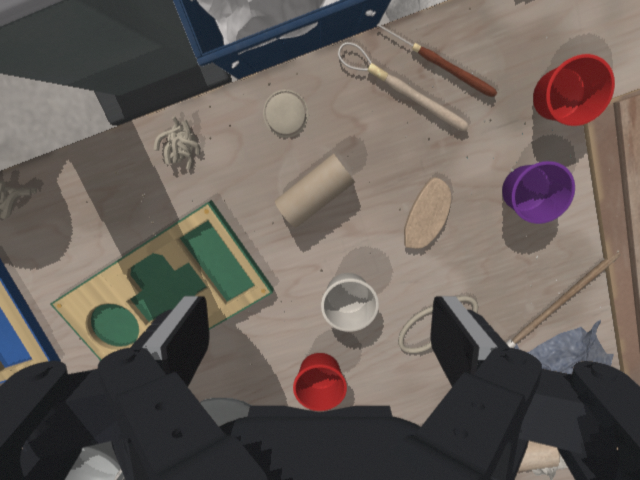

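The wrist view shows everything upright: short tube (317,190), pot rim (350,303), rib (428,214), green troughs at (220,258), (168,285) and (114,324). I'll measure with GrabCut and ray casting.

```bash
cat >> h.py <<'E'
def seg(im,rect,fn=None):
    m=np.zeros(im.shape[:2],np.uint8); b=np.ascontiguousarray(im[:,:,::-1])
    cv2.setRNGSeed(0); cv2.grabCut(b,m,rect,np.zeros((1,65)),np.zeros((1,65)),6,cv2.GC_INIT_WITH_RECT)
    k=cv2.morphologyEx(((m==1)|(m==3)).astype(np.uint8),cv2.MORPH_OPEN,np.ones((5,5)))
    return blobs(k)[0].reshape(-1,2)
def rect_fit(P):
    (x,y),(w,h),a=cv2.minAreaRect((P[:,:2]*1000).astype(np.float32)); 
    if w<h: w,h,a=h,w,a+90
    return np.round([x,y,w,h,(a+90)%180-90],1)
def circ_fit(P,r):
    from scipy.optimize import least_squares
    f=lambda q:np.hypot(P[:,0]*1000-q[0],P[:,1]*1000-q[1])-r
    return least_squares(f,P[:,:2].mean(0)*1000,loss='soft_l1').x.round(1)
E
python3 - <<'E'
from h import *
im=cv2.imread('pics/w1.png')[:,:,::-1]; i=imaging.camera_info('wrist')
st=read_state(); c=cam('wrist',st); o=np.ascontiguousarray(im[:,:,::-1])
for n,r,z in [('short',(268,143,95,95),.02),('rib',(396,168,65,92),.0095),('pot',(312,268,74,72),.04)]:
    k=seg(im,r); cv2.polylines(o,[k.reshape(-1,1,2)],True,(0,0,255),1)
    P=ray(c,k,z)
    print(n,rect_fit(P))
    if n=='pot':
        far=k[:,1]>300; print(circ_fit(P[far],34))
hsv=cv2.cvtColor(np.ascontiguousarray(im),cv2.COLOR_RGB2HSV)
m=cv2.inRange(hsv,(55,90,20),(95,255,255)); m[:205]=0
m=cv2.morphologyEx(m,cv2.MORPH_OPEN,np.ones((5,5)))
for k in blobs(m,400)[:4]:
    cv2.polylines(o,[k],True,(255,0,255),1); P=ray(c,k.reshape(-1,2),.005); M=cv2.moments(k); p=(M['m10']/M['m00'],M['m01']/M['m00'])
    print('g',np.round(p),ray(c,p,.005)[0].round(4),rect_fit(P))
# tray outer top corners by eye
print(ray(c,[(210,203),(272,293),(52,303)],.014).round(4))
cv2.imwrite('pics/w1o.png',o)
E
```

```text
short [452.7 338.4  96.3  71.3 -70.8]
rib [512.9 454.9  94.9  45.8 -36. ]
pot [573.9 333.7  66.3  65.7  70.8]
[573.5 334.2]
g [219. 263.] [0.4837 0.1963 0.005 ] [483.7 195.6  91.7  40.   12.4]
g [116. 325.] [0.5187 0.0352 0.005 ] [518.2  34.7  56.8  55.5  63.3]
[[ 0.4103  0.2192  0.014 ]
 [ 0.5396  0.2463  0.014 ]
 [ 0.4618 -0.0184  0.014 ]]
```

View pics/w1o.png

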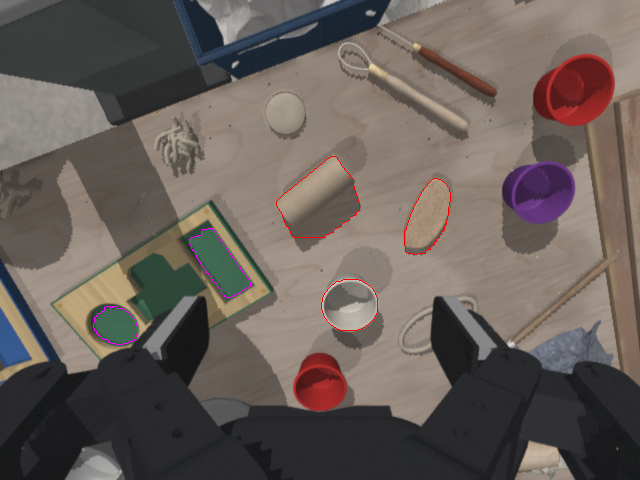

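Segmentation is good for the pot, rib and troughs. The tube mask took in shadow, so I'll use its visible corners instead.

```bash
python3 - <<'E'
from h import *
im=cv2.imread('pics/w1.png')[:,:,::-1]; c=cam('wrist')
# long silhouette edges of the tube at axis height; ends
P=ray(c,[(337,154),(355,184),(293,226),(277,203)],.02)*1000
print(P.round(1), P.mean(0).round(1))
e=P[0]-P[3]; f=P[1]-P[2]; a=e/np.linalg.norm(e)+f/np.linalg.norm(f)
print(np.linalg.norm(e),np.linalg.norm(f),np.degrees(np.arctan2(a[1],a[0])))
t=cam('top'); Q=ray(t,[(150+320/4,170+480/4),(150+435/4,170+440/4),(150+ 428/4,170+420/4),(150+313/4,170+465/4)],.03)*1000; print(Q.round(1),Q.mean(0).round(1))
cv2.imwrite('pics/tube.png',cv2.resize(im[130:270,250:470,::-1],None,fx=3.6,fy=3.6,interpolation=cv2.INTER_CUBIC))
E
```

```text
[[405.6 375.8  20. ]
 [443.7 384.5  20. ]
 [466.5 301.5  20. ]
 [435.1 293.6  20. ]] [437.7 338.8  20. ]
87.28843169614373 86.06270723647519 107.53586306074044
[[420.1 378.2  30. ]
 [446.6 294.4  30. ]
 [461.3 299.2  30. ]
 [431.  383.1  30. ]] [439.8 338.8  30. ]
```

View pics/tube.png

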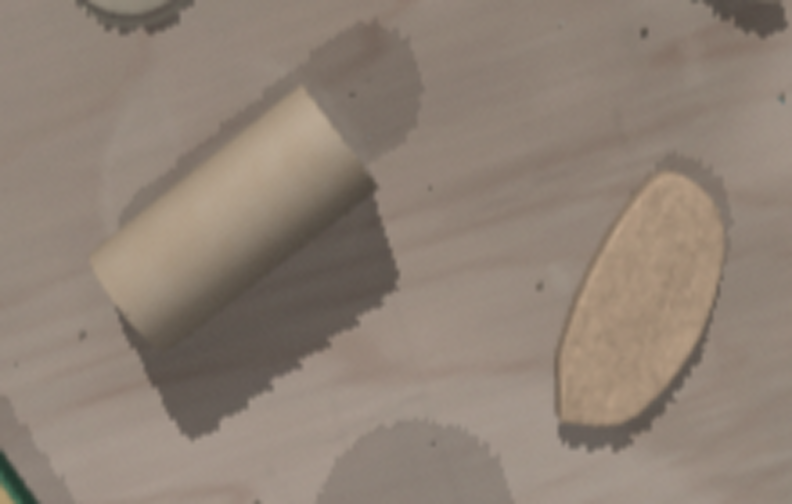

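The tube is at (438,339) mm with its axis at 107.5°. Next I'll turn the tool, descend and grip it.

```bash
python3 -m handwheel '[[-1,-1,-50,0,0,-10.6,0],[-2,-1,-100,0,0,-21.2,0],[-3,-2,-150,0,0,-31.8,0],[-3.5,-3,-200,0,0,-42.4,0],[-3.5,-3,-230,0,0,-53,0]]' 25; python3 -m handwheel '[[0,0,-20,0,0,0,0],[0,0,-40,0,0,0,0],[0,0,-61,0,0,0,0],[0,0,-61,0,0,0,0],[0,0,-61,0,0,0,0]]'; python3 -m handwheel '[[0,0,0,0,0,0,1],[0,0,0,0,0,0,1],[0,0,0,0,0,0,1],[0,0,0,0,0,0,1],[0,0,0,0,0,0,1]]'
```

```text
clock: 2.02
tcp_pos: [0.4373, 0.3378, 0.0683]
tool_rot: [-3.138, 0.001, 1.875]
ft_force: [1.1, 0.4, -0.3]
opening: 1.001
clock: 2.65
tcp_pos: [0.439, 0.3388, 0.0111]
tool_rot: [3.14, -0.0, 1.881]
ft_force: [0.2, -0.3, -0.2]
opening: 0.999
clock: 3.28
tcp_pos: [0.439, 0.3385, 0.0108]
tool_rot: [3.141, -0.0, 1.881]
ft_force: [-1.3, -0.1, 5.8]
opening: 0.46
```

```bash
python3 -m handwheel '[[0,0,30,0,0,0,1],[0,0,80,0,0,10.5,1],[10,-35,80,0,0,21,1],[20,-65,80,0,0,31.5,1],[30,-95,80,0,0,42,1]]'; python3 -m handwheel '[[7,-20,0,0,0,10.6,1],[14,-46,0,0,0,21.2,1],[14,-46,0,0,0,31.8,1],[14,-46,0,0,0,42.4,1],[14,-46,0,0,0,42.4,1]]'
python3 - <<'E'
from h import *
print(read_state()); shot('wrist','pics/w2.png'); shot('scene','pics/s2.png')
E
```

```text
clock: 3.9
tcp_pos: [0.4687, 0.2423, 0.0898]
tool_rot: [-3.141, -0.0, 2.62]
ft_force: [0.5, 0.6, -0.3]
opening: 0.461
clock: 4.53
tcp_pos: [0.4825, 0.1972, 0.0898]
tool_rot: [3.142, -0.001, -2.931]
ft_force: [0.1, -0.3, -0.2]
opening: 0.458
{'clock': 4.525, 'joint_pos': array([ 3.17054022e-01,  1.36349297e-01,  1.59862792e+00,  7.08797741e-05,
        1.40713880e+00, -1.46417138e+00]), 'joint_velocities': array([ 0.00195688, -0.00137851, -0.00190971, -0.00314484,  0.00198793,
        0.08656283]), 'tau': array([-1.14948226e-01, -3.93080592e+01, -3.37570095e+01, -4.89735699e-03,
        2.16506796e-04, -1.07152652e+00]), 'tcp_pos': array([0.48251722, 0.19718131, 0.08975581]), 'tool_rot': array([ 3.14157882e+00, -5.27836391e-04, -2.93117514e+00]), 'ft_force': array([ 0.06556768, -0.30822063, -0.15485002]), 'wrist_torque': array([-0.04184303,  0.01889728, -0.01343839]), 'opening': 0.4583097698035053}
```

View pics/w2.png

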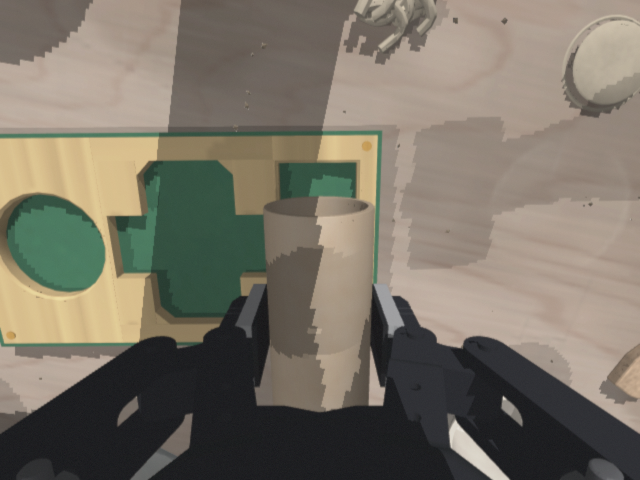

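Tube held and aligned with the tray edges. The trough's far corners at (279,163) and (356,163) let me check the tray position.

```bash
python3 - <<'E'
from h import *
c=cam('wrist')
P=ray(c,[(279,163),(356,163)],.014)*1000; a=np.radians(12.2); u=np.array([np.cos(a),np.sin(a)]); v=np.array([-u[1],u[0]])
m=P.mean(0)[:2]; print(P.round(1),'width',np.linalg.norm(P[0]-P[1]),'trough centre',m+50*u)
K=ray(c,[(381,131),(4,345)],.014)*1000; print('corners',K.round(1), 'centre',K.mean(0).round(1)); d=K[0]-K[1]; print(np.linalg.norm(d[:2]), 'yaw',np.degrees(np.arctan2(d[1],d[0])-np.arctan2(241,-130)))
E
```

```text
[[437.4 164.6  14. ]
 [428.3 207.7  14. ]] width 44.03661273667077 trough centre [481.68152745 196.70974943]
corners [[408.2 217.3  14. ]
 [590.4   9.   14. ]] centre [499.3 113.1  14. ]
276.6973052278032 yaw 12.822941800431666
```

```bash
python3 -m handwheel '[[0,0,-20,0,0,0.3,1],[0,0,-40,0,0,0.3,1],[0,0,-60,0,0,0.3,1],[0,0,-68,0,0,0.3,1],[0,0,-73,0,0,0.3,1]]'; python3 -m handwheel '[[0,0,0,0,0,0,1],[0,0,0,0,0,0,0.3],[0,0,0,0,0,0,0.2],[0,0,0,0,0,0,0],[0,0,0,0,0,0,0]]'; python3 -m handwheel '[[0,0,10,0,0,0,0],[0,0,50,0,0,0,0],[0,0,110,0,0,0,0],[0,0,150,0,0,0,0],[0,0,150,0,0,0,0]]'
python3 - <<'E'
from h import *
shot('wrist','pics/w3.png')
E
```

```text
clock: 5.25
tcp_pos: [0.4827, 0.1974, 0.0171]
tool_rot: [3.141, 0.0, -2.925]
ft_force: [0.5, 0.4, 0.2]
opening: 0.459
clock: 5.88
tcp_pos: [0.4827, 0.1973, 0.0173]
tool_rot: [3.142, 0.0, -2.924]
ft_force: [0.4, 1.2, -0.1]
opening: 0.998
clock: 6.5
tcp_pos: [0.4844, 0.1979, 0.1721]
tool_rot: [3.141, 0.009, -2.924]
ft_force: [-0.1, -0.2, -1.0]
opening: 1.003
```

View pics/w3.png

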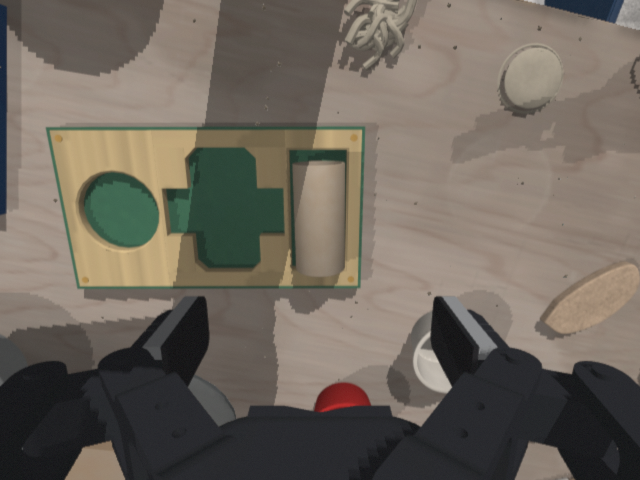

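```bash
python3 - <<'E'
from h import *
c=cam('wrist'); a=np.radians(12.3); u=np.array([np.cos(a),np.sin(a)])
v=np.array([-u[1],u[0]]); t=np.array([482,197.])
for p,z in [((320,277),.043),((320,160),.008),((320,166),.043),((294,220),.025),((345,220),.025)]: 
    q=ray(c,p,z)[0,:2]*1000-t; print(p,'along',(q@u).round(1),'across',(q@v).round(1))
for p in [(290,149),(347,149)]:
    q=ray(c,p,.014)[0,:2]*1000-t; print('rim',p,(q@u).round(1),(q@v).round(1))
print(ray(c,(438,355),.04), ray(c,(590,300),.0095))
E
```

```text
(320, 277) along 41.0 across 1.3
(320, 160) along -44.5 across 1.1
(320, 166) along -43.0 across 1.1
(294, 220) along 0.4 across -19.1
(345, 220) along 0.3 across 20.8
rim (290, 149) -53.3 -22.1
rim (347, 149) -53.4 21.9
[[0.56936628 0.31736737 0.04      ]] [[0.50496899 0.44639272 0.0095    ]]
```

Short tube is seated (ends at about -43/+41 mm along the trough). On to the rib, with a closer look on arrival.

```bash
python3 -m handwheel '[[5,45,0,0,0,-9.7,0],[10,95,0,0,0,-19.4,0],[15,145,-5,0,0,-29.1,0],[20,195,-10,0,0,-38.8,0],[25,240,-15,0,0,-48.5,0]]'; python3 -m handwheel '[[0,14,0,0,0,0,0],[0,14,0,0,0,0,0],[0,14,0,0,0,0,0],[0,14,0,0,0,0,0],[0,14,0,0,0,0,0]]'
python3 - <<'E'
from h import *
im,c=shot('wrist','pics/w4.png'); st=read_state()
print(proj(c,(.511,.454,.005)))
p=proj(c,(.511,.454,.005))[0].astype(int)
k=seg(im,(p[0]-75,p[1]-105,150,200)); print(rect_fit(ray(c,k,.0095)))
o=np.ascontiguousarray(im[:,:,::-1]); cv2.polylines(o,[k.reshape(-1,1,2)],True,(0,0,255),1); cv2.imwrite('pics/w4o.png',o)
E
```

```text
clock: 7.18
tcp_pos: [0.5069, 0.4386, 0.15]
tool_rot: [-3.139, -0.001, 2.507]
ft_force: [0.9, -0.6, 0.4]
opening: 1.002
clock: 7.8
tcp_pos: [0.508, 0.4506, 0.1527]
tool_rot: [3.141, 0.0, 2.512]
ft_force: [-0.8, 0.4, -0.2]
opening: 0.998
[[324.18372381 222.28102169]]
[512.7 457.1  92.3  46.5 -36.9]
```

View pics/w4o.png

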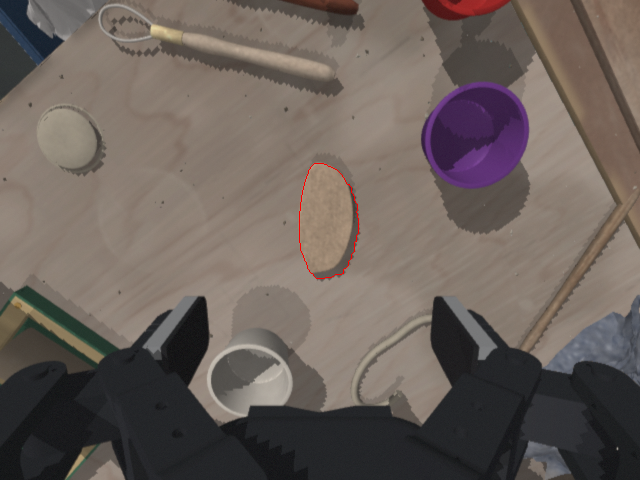

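Rib outline without shadow: columns 300–353, rows 163–273, already aligned with the tool.

```bash
python3 - <<'E'
from h import *
c=cam('wrist'); st=read_state(); t=st['tcp_pos'][:2]*1000
P=ray(c,[(300,222),(353,222),(325,163),(325,273)],.0095)*1000; print(P.round(1))
m=(P[0]+P[1])[:2]/2; R3=R.from_euler('xyz',st['tool_rot']).as_matrix()[:2,:2]
q=(P[:,:2]-t)@R3; print(q.round(1)); print('shift',((q[2]+q[3])/2)[0],((q[0]+q[1])/2)[1], R3@[((q[2]+q[3])/2)[0],((q[0]+q[1])/2)[1]])
E
```

```text
[[498.7 439.6   9.5]
 [523.1 473.1   9.5]
 [473.4 482.    9.5]
 [544.6 430.5   9.5]]
[[  0.9 -14.4]
 [  0.9  26.9]
 [ 46.2   4.9]
 [-41.6   5.2]]
shift 2.2809277889745587 6.244199920561203 [1.8320761  6.39031718]
```

```bash
python3 -m handwheel '[[2,6.5,-40,0,0,0,0.3],[2,6.5,-90,0,0,0,0.35],[2,6.5,-130,0,0,0,0.35],[2,6.5,-146,0,0,0,0.35],[2,6.5,-151,0,0,0,0.35]]'; python3 -m handwheel '[[0,0,-1,0,0,0,0.35],[0,0,-1,0,0,0,0.35],[0,0,-1,0,0,0,1],[0,0,-1,0,0,0,1],[0,0,-1,0,0,0,1]]'; python3 -m handwheel '[[0,0,0,0,0,0,1],[0,0,0,0,0,0,1],[0,0,20,0,0,0,1],[0,0,50,0,0,0,1],[0,0,70,0,0,0,1]]'
```

```text
clock: 8.48
tcp_pos: [0.5097, 0.4578, 0.0011]
tool_rot: [-3.141, -0.0, 2.513]
ft_force: [0.0, -0.3, -0.1]
opening: 0.653
clock: 9.1
tcp_pos: [0.5103, 0.4584, 0.0018]
tool_rot: [3.139, 0.001, 2.513]
ft_force: [0.2, -0.6, 6.0]
opening: 0.476
clock: 9.72
tcp_pos: [0.5101, 0.4582, 0.0729]
tool_rot: [3.139, 0.001, 2.513]
ft_force: [-0.8, -0.1, -0.4]
opening: 0.478
```

```bash
python3 -m handwheel '[[-2,-30,30,0,0,9.6,1],[-4,-80,30,0,0,19.2,1],[-6,-130,30,0,0,28.8,1],[-8,-180,30,0,0,38.4,1],[-10,-230,30,0,0,48.4,1]]'; python3 -m handwheel '[[-1,-50,0,0,0,0,1],[-2,-90,0,0,0,0,1],[-2,-106,0,0,0,0,1],[-2,-106,0,0,0,0,1],[-2,-106,0,0,0,0,1]]'
python3 - <<'E'
from h import *
print(read_state()['tcp_pos'],read_state()['tool_rot'])
shot('wrist','pics/w5.png')
E
```

```text
clock: 10.35
tcp_pos: [0.4994, 0.2263, 0.1009]
tool_rot: [3.142, 0.001, -2.92]
ft_force: [-0.4, -0.6, -0.3]
opening: 0.479
clock: 10.98
tcp_pos: [0.4977, 0.1229, 0.1003]
tool_rot: [3.141, 0.0, -2.925]
ft_force: [-0.5, 0.3, 0.3]
opening: 0.475
[0.49772869 0.12293884 0.10030611] [ 3.14109903e+00  2.57634317e-04 -2.92481140e+00]
```

View pics/w5.png

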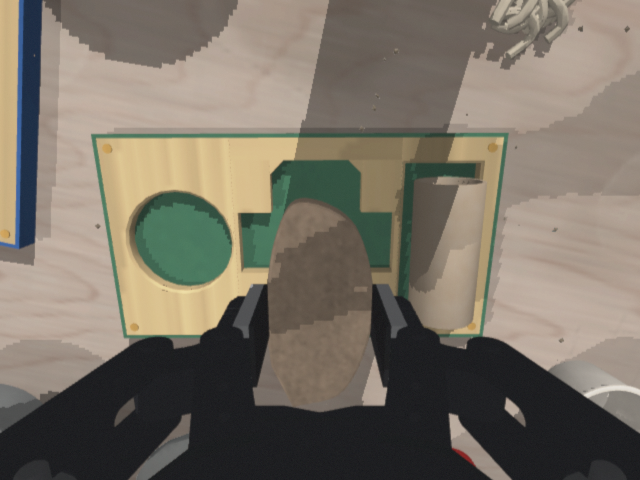

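Rib is held and tray-aligned. Pocket rim features: notch corners (240,213), (391,213), (240,270) and (391,270).

```bash
python3 - <<'E'
from h import *
c=cam('wrist')
P=ray(c,[(240,213),(391,213),(240,270),(391,270)],.014)*1000; print(P.round(1),P.mean(0).round(1)); d=P[1]-P[0]; print(np.linalg.norm(d),np.degrees(np.arctan2(-d[0],d[1])))
K=ray(c,[(93,135),(508,133),(486,336),(125,337)],.014)*1000; print(K.round(1),K.mean(0).round(1)); d=K[1]-K[0]; print(np.linalg.norm(d),np.degrees(np.arctan2(-d[0],d[1])))
w=ray(c,[(127,236),(232,236)],.014)*1000; print(w.mean(0))
# rib in hand: bottom z ~? outline top tip
q=ray(c,[(312,198)],.1)*1000;print(q)
E
```

```text
[[489.1  71.1  14. ]
 [468.9 162.7  14. ]
 [526.3  77.1  14. ]
 [505.3 172.7  14. ]] [497.4 120.9  14. ]
93.76593605015026 12.42220100662918
[[461.4 -20.6  14. ]
 [407.9 217.   14. ]
 [537.6 248.8  14. ]
 [591.4   8.2  14. ]] [499.6 113.3  14. ]
243.5691633396422 12.695264368357405
[511.92371692  36.16041641  14.        ]
[[455.56661119 111.2654544  100.        ]]
```

```bash
python3 -m handwheel '[[0,-1,-40,0,0,0,1],[0,-1,-70,0,0,0,1],[0,-1,-83,0,0,0,1],[0,-1,-89,0,0,0,1],[0,-1,-93,0,0,0,1]]'; python3 -m handwheel '[[0,0,0,0,0,0,1],[0,0,0,0,0,0,0.35],[0,0,0,0,0,0,0.35],[0,0,0,0,0,0,0.35],[0,0,0,0,0,0,0.35]]'; python3 -m handwheel '[[0,0,10,0,0,0,0.35],[0,0,50,0,0,0,0.35],[0,0,100,0,0,0,0],[0,0,140,0,0,0,0],[0,0,140,0,0,0,0]]'
python3 - <<'E'
from h import *
im,c=shot('wrist'); cv2.imwrite('pics/w6.png',im[60:420,:,::-1])
E
```

```text
clock: 11.65
tcp_pos: [0.4984, 0.1212, 0.0079]
tool_rot: [3.142, 0.002, -2.925]
ft_force: [-0.5, -0.1, -0.6]
opening: 0.477
clock: 12.28
tcp_pos: [0.4977, 0.1208, 0.0072]
tool_rot: [3.142, 0.0, -2.926]
ft_force: [-0.8, -0.4, 0.1]
opening: 0.647
clock: 12.9
tcp_pos: [0.4996, 0.1212, 0.1519]
tool_rot: [-3.141, 0.008, -2.926]
ft_force: [0.7, 0.2, 0.3]
opening: 1.001
```

View pics/w6.png

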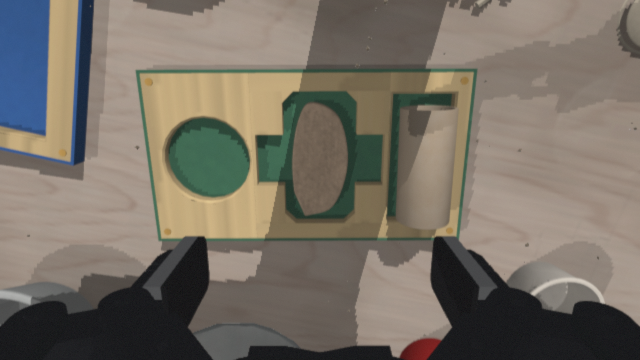

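Rib lies flat in its pocket. Now the white pot at (574,334).

```bash
python3 -m handwheel '[[16,44,0,0,0,0,0],[33,92,0,0,0,0,0],[50,140,0,0,0,0,0],[66,184,0,0,0,0,0],[76,213,0,0,0,0,0]]'; python3 -m handwheel '[[0,0,0,0,0,0,0],[0,0,0,0,0,0,0],[0,0,0,0,0,0,0],[0,0,0,0,0,0,0],[0,0,0,0,0,0,0]]'
python3 - <<'E'
from h import *
im,c=shot('wrist','pics/w7.png')
print(proj(c,(.574,.334,.04)),read_state()['tcp_pos'])
p=proj(c,(.574,.334,.04))[0].astype(int)
k=seg(im,(p[0]-65,p[1]-65,130,130)); P=ray(c,k,.04); print(rect_fit(P),circ_fit(P[k[:,1]>p[1]-5],34))
o=np.ascontiguousarray(im[:,:,::-1]); cv2.polylines(o,[k.reshape(-1,1,2)],True,(0,0,255),1); cv2.imwrite('pics/w7o.png',o)
E
```

```text
clock: 13.58
tcp_pos: [0.5732, 0.3355, 0.1449]
tool_rot: [-3.141, -0.003, -2.925]
ft_force: [-0.5, 0.2, 0.4]
opening: 0.999
clock: 14.2
tcp_pos: [0.5737, 0.3334, 0.1474]
tool_rot: [3.141, 0.0, -2.926]
ft_force: [0.2, -0.3, 1.1]
opening: 1.0
[[319.52316045 234.90350845]] [0.57369103 0.33355237 0.14735765]
[574.5 333.9  67.2  66.8 -32.3] [573.9 333.8]
```

Measurement confirmed (573.9, 333.8, diameter about 67 mm). Descend and grip.

```bash
python3 -m handwheel '[[0,0.5,-45,0,0,0,0],[0,0.5,-85,0,0,0,0],[0,0.5,-115,0,0,0,0],[0,0.5,-130,0,0,0,0],[0,0.5,-135,0,0,0,0]]' 20; python3 -m handwheel '[[0,0,0,0,0,0,0],[0,0,0,0,0,0,1],[0,0,0,0,0,0,1],[0,0,0,0,0,0,1],[0,0,0,0,0,0,1]]'; python3 -m handwheel '[[0,0,10,0,0,0,1],[0,0,40,0,0,0,1],[0,0,80,0,0,0,1],[0,0,120,0,0,0,1],[0,0,120,0,0,0,1]]'
```

```text
clock: 14.88
tcp_pos: [0.5736, 0.3342, 0.0118]
tool_rot: [-3.142, -0.0, -2.926]
ft_force: [-0.6, -0.6, 1.1]
opening: 0.997
clock: 15.5
tcp_pos: [0.5745, 0.3348, 0.0141]
tool_rot: [3.141, 0.003, -2.926]
ft_force: [-1.3, -0.1, 5.6]
opening: 0.777
clock: 16.12
tcp_pos: [0.5754, 0.3352, 0.1377]
tool_rot: [3.139, 0.008, -2.926]
ft_force: [-0.7, 0.2, -0.6]
opening: 0.774
```

```bash
python3 -m handwheel '[[-8,-40,0,0,0,0,1],[-18,-90,0,0,0,0,1],[-28,-140,0,0,0,0,1],[-38,-190,0,0,0,0,1],[-48,-240,0,0,0,0,1]]'; python3 -m handwheel '[[-10,-45,0,0,0,0,1],[-20,-90,0,0,0,0,1],[-26,-125,0,0,0,0,1],[-26,-125,0,0,0,0,1],[-26,-125,0,0,0,0,1]]'
python3 - <<'E'
from h import *
im,c=shot('wrist','pics/w8.png'); print(read_state()['tcp_pos'])
E
```

```text
clock: 16.75
tcp_pos: [0.5246, 0.0927, 0.1313]
tool_rot: [3.141, -0.001, -2.926]
ft_force: [1.0, -0.8, 0.1]
opening: 0.775
clock: 17.38
tcp_pos: [0.4994, -0.0302, 0.1316]
tool_rot: [3.141, -0.001, -2.926]
ft_force: [0.3, -0.5, 0.1]
opening: 0.773
[ 0.49957688 -0.0298695   0.13173627]
```

View pics/w8.png

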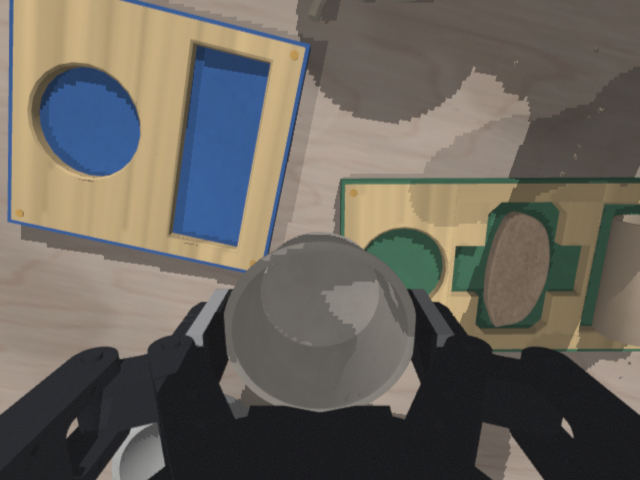

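Pot held level. Blue trough rim corners are at (195,42), (272,63), (240,246) and (170,234); the well rim is centred near (85,122).

```bash
python3 - <<'E'
from h import *
c=cam('wrist')
T=ray(c,[(195,42),(272,63),(240,246),(170,234)],.014)*1000; print('trough',T.round(1),T.mean(0).round(1))
for a,b in [(0,1),(1,2),(3,0),(3,2)]:
    d=(T[b]-T[a]); print(np.linalg.norm(d).round(1),np.degrees(np.arctan2(d[1],d[0])).round(1))
C=ray(c,[(309,45),(268,272),(9,221)],.014)*1000; print('corners',C.round(1),'centre',((C[0]+C[2])/2).round(1))
for a,b in [(0,1),(2,1)]:
    d=(C[b]-C[a]); print(np.linalg.norm(d).round(1),np.degrees(np.arctan2(d[1],d[0])).round(1))
W=ray(c,[(28,110),(141,130),(85,63),(85,181)],.014)*1000; print('well',W.mean(0).round(1),circ_fit(W/1000,36))
E
```

```text
trough [[ 396.6 -132.    14. ]
 [ 398.1  -82.6   14. ]
 [ 523.   -83.1   14. ]
 [ 524.8 -133.6   14. ]] [ 460.6 -107.8   14. ]
49.4 88.2
124.8 -0.3
128.2 179.3
50.5 92.1
corners [[ 382.9  -61.7   14. ]
 [ 538.4  -59.7   14. ]
 [ 539.8 -246.4   14. ]] centre [ 461.3 -154.    14. ]
155.5 0.7
186.6 90.4
well [ 460.2 -197.    14. ] [ 461.2 -197. ]
```

```bash
python3 -m handwheel '[[-10,-45,0,0,0,0,1],[-20,-90,0,0,0,0,1],[-30,-135,0,0,0,0,1],[-38,-167.5,0,0,0,0,1],[-38,-167.5,-40,0,0,0,1]]'; python3 -m handwheel '[[0,0,-30,0,0,0,1],[0,0,-55,0,0,0,1],[0,0,-67,0,0,0,1],[0,0,-72,0,0,0,1],[0,0,-72,0,0,0,1]]';  python3 -m handwheel '[[0,0,-1,0,0,0,1],[0,0,-1,0,0,0,0.1],[0,0,-1,0,0,0,0],[0,0,-1,0,0,0,0],[0,0,-1,0,0,0,0]]'; python3 -m handwheel '[[0,0,20,0,0,0,0],[0,0,60,0,0,0,0],[0,0,110,0,0,0,0],[0,0,140,0,0,0,0],[0,0,140,0,0,0,0]]'
python3 - <<'E'
from h import *
im,c=shot('wrist','pics/w9.png'); print(read_state()['tcp_pos'])
E
```

```text
clock: 18.05
tcp_pos: [0.4636, -0.2002, 0.0946]
tool_rot: [-3.137, 0.005, -2.927]
ft_force: [-0.2, 0.4, -1.4]
opening: 0.772
clock: 18.68
tcp_pos: [0.4621, -0.1981, 0.0207]
tool_rot: [-3.141, 0.001, -2.925]
ft_force: [0.9, 0.5, 0.9]
opening: 0.774
clock: 19.3
tcp_pos: [0.4617, -0.1982, 0.0192]
tool_rot: [3.142, 0.0, -2.926]
ft_force: [-0.8, 0.4, 0.7]
opening: 0.999
clock: 19.92
tcp_pos: [0.4629, -0.1988, 0.162]
tool_rot: [-3.138, 0.004, -2.926]
ft_force: [0.3, -0.7, 0.1]
opening: 0.997
[ 0.46197197 -0.19831847  0.15973506]
```

View pics/w9.png

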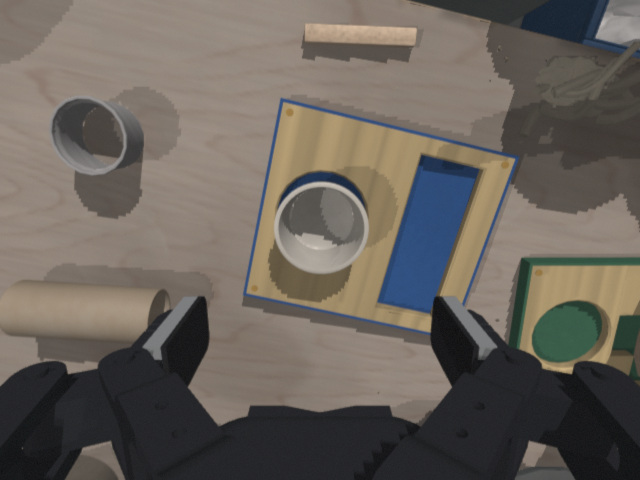

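Pot sits in the blue well. The cutter shows at (92,135) and the long tube at (85,312). I'll turn and move over the long tube.

```bash
python3 -m handwheel '[[10,-10,40,0,0,-10.5,0],[30,-40,40,0,0,-21,0],[50,-70,40,0,0,-31.5,0],[75,-105,40,0,0,-42,0],[100,-140,40,0,0,-52.5,0]]'; python3 -m handwheel '[[8,-12,0,0,0,-10.5,0],[8,-12,0,0,0,-21,0],[8,-12,0,0,0,-31.5,0],[8,-12,0,0,0,-40.5,0],[8,-12,0,0,0,-40.5,0]]'
python3 - <<'E'
from h import *
c9=cam('wrist')
st=read_state(); print(st['tcp_pos'],st['tool_rot'])
im,c=shot('wrist','pics/w10.png'); 
t=cv2.imread('pics/top0.png')[:,:,::-1]; k=seg(t,(452,212,58,32)); print('top',rect_fit(ray(cam('top'),k,.03)))
p=proj(c,(.576,-.357,.023))[0].astype(int); print(p)
k=seg(im,(max(p[0]-85,1),max(p[1]-125,1),170,250)); print(rect_fit(ray(c,k,.023)))
o=np.ascontiguousarray(im[:,:,::-1]); cv2.polylines(o,[k.reshape(-1,1,2)],True,(0,0,255),1); cv2.imwrite('pics/w10o.png',o)
E
```

```text
clock: 20.6
tcp_pos: [0.5619, -0.3389, 0.1966]
tool_rot: [-3.141, -0.003, 2.435]
ft_force: [0.5, 0.2, 0.1]
opening: 1.0
clock: 21.22
tcp_pos: [0.5692, -0.3499, 0.1968]
tool_rot: [-3.139, -0.002, 1.736]
ft_force: [0.5, -0.4, -0.2]
opening: 0.999
[ 0.56920394 -0.34986433  0.19682162] [-3.13923432e+00 -2.38846747e-03  1.73557532e+00]Traceback (most recent call last):
  File "<stdin>", line 5, in <module>
  File "h.py", line 29, in seg
    return blobs(k)[0].reshape(-1,2)
           ~~~~~~~~^^^
IndexError: list index out of range
```

```bash
python3 - <<'E'
from h import *
im=cv2.imread('pics/w10.png')[:,:,::-1]; c=cam('wrist'); print(read_state()['tcp_pos'],read_state()['tool_rot'])
p=proj(c,(.576,-.357,.023))[0].astype(int); print(p)
k=seg(im,(p[0]-70,p[1]-100,140,200)); print(rect_fit(ray(c,k,.023)))
o=np.ascontiguousarray(im[:,:,::-1]); cv2.polylines(o,[k.reshape(-1,1,2)],True,(0,0,255),1); cv2.imwrite('pics/w10o.png',o)
E
```

```text
[ 0.56928855 -0.34990108  0.19722268] [-3.13966442e+00 -1.98848233e-03  1.73739456e+00]
[325 224]
[ 590.9 -353.1  163.1   92.2  -80.4]
```

View pics/w10o.png

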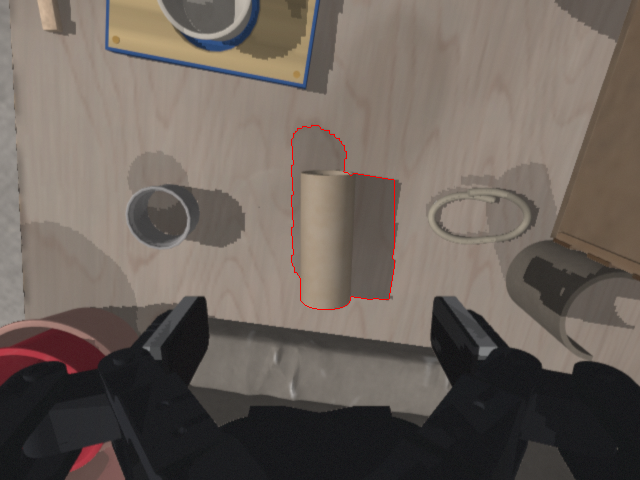

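The tube silhouette spans columns 301–352, with axis ends near rows 174 and 300. The cutter's rim is at (159,217).

```bash
python3 - <<'E'
from h import *
c=cam('wrist'); st=read_state()
P=ray(c,[(301,174),(353,174),(300,300),(351,300)],.023)*1000; print(P.round(1),P.mean(0).round(1))
d=(P[0]+P[1]-P[2]-P[3])/2; print(np.linalg.norm(d),np.degrees(np.arctan2(d[1],d[0])),'yaw',np.degrees(st['tool_rot'][2]))
im=cv2.imread('pics/w10.png')
W=ray(c,[(127,217),(190,217),(159,186),(159,248)],.030)*1000; print('cut',W.round(1),W.mean(0).round(1),circ_fit(W/1000,27.5))
cv2.imwrite('pics/cut.png',cv2.resize(im[140:280,90:270],None,fx=4,fy=4,interpolation=cv2.INTER_CUBIC))
E
```

```text
[[ 548.3 -317.4   23. ]
 [ 591.2 -310.2   23. ]
 [ 564.9 -431.    23. ]
 [ 611.1 -423.2   23. ]] [ 578.9 -370.4   23. ]
114.76115084091742 99.15398856773422 yaw 99.54537570365426
cut [[ 409.1 -376.6   30. ]
 [ 461.6 -367.7   30. ]
 [ 434.4 -345.7   30. ]
 [ 437.2 -399.6   30. ]] [ 435.6 -372.4   30. ] [ 435.4 -372.7]
```

```bash
python3 -m handwheel '[[9.7,-20.6,-40,0,0,0,0],[9.7,-20.6,-90,0,0,0,0],[9.7,-20.6,-135,0,0,0,0],[9.7,-20.6,-170,0,0,0,0],[9.7,-20.6,-185,0,0,0,0]]' 25; python3 -m handwheel '[[0,0,0,0,0,0,0],[0,0,0,0,0,0,1],[0,0,0,0,0,0,1],[0,0,0,0,0,0,1],[0,0,0,0,0,0,1]]'; python3 -m handwheel '[[0,0,20,0,0,0,1],[0,0,60,0,0,0,1],[0,0,110,0,0,9.6,1],[-10,25,110,0,0,19.8,1],[-28,65,110,0,0,30.2,1]]'
```

```text
clock: 21.9
tcp_pos: [0.5779, -0.3697, 0.0106]
tool_rot: [-3.138, -0.004, 1.737]
ft_force: [0.8, -0.0, 0.5]
opening: 1.0
clock: 22.52
tcp_pos: [0.5801, -0.3713, 0.0161]
tool_rot: [3.139, 0.002, 1.734]
ft_force: [-0.9, 0.4, 6.4]
opening: 0.528
clock: 23.15
tcp_pos: [0.5514, -0.3059, 0.126]
tool_rot: [3.141, 0.003, 2.266]
ft_force: [-0.3, 0.8, -0.8]
opening: 0.527
```

```bash
python3 -m handwheel '[[-20,40,0,0,0,10.2,1],[-40,85,0,0,0,20.4,1],[-60,130,0,0,0,30.6,1],[-80,175,0,0,0,40.8,1],[-90,196.5,0,0,0,50.8,1]]'; python3 -m handwheel '[[0,0,-40,0,0,0,1],[0,0,-60,0,0,0,1],[0,0,-60,0,0,0,1],[0,0,-60,0,0,0,1],[0,0,-60,0,0,0,1]]'
python3 - <<'E'
from h import *
im,c=shot('wrist','pics/w11.png'); print(read_state()['tcp_pos'],read_state()['tool_rot'])
E
```

```text
clock: 23.78
tcp_pos: [0.4606, -0.1075, 0.1254]
tool_rot: [-3.141, 0.001, -3.128]
ft_force: [-0.5, -0.5, -0.3]
opening: 0.526
clock: 24.4
tcp_pos: [0.4621, -0.1096, 0.0656]
tool_rot: [-3.141, 0.002, -3.135]
ft_force: [0.4, -0.3, -0.7]
opening: 0.529
[ 0.46200417 -0.10953134  0.06536526] [-3.14100632e+00  1.95890106e-03 -3.13539194e+00]
```

View pics/w11.png

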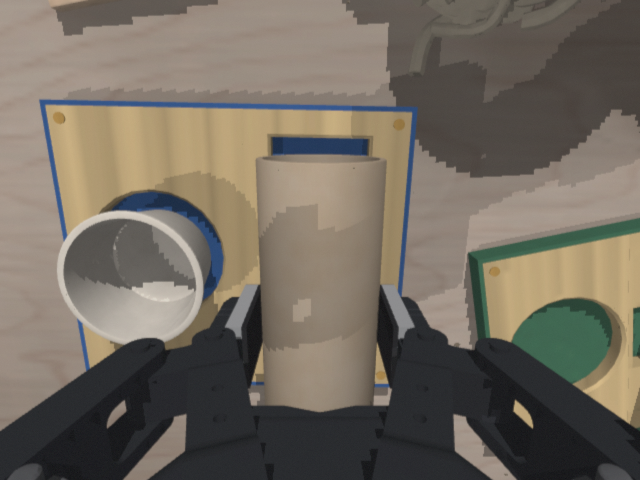

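Tube lined up over the trough, whose near corners are (272,136) and (371,136); I'll check numerically and go down.

```bash
python3 - <<'E'
from h import *
c=cam('wrist'); P=ray(c,[(272,136),(371,136),(42,101),(416,109)],.014)*1000; print(P.round(1)); 
print('trough c', P[:2].mean(0)+[65,0,0])
d=P[3]-P[2]; print(np.linalg.norm(d),np.degrees(np.arctan2(-d[0],d[1])))
E
```

```text
[[ 396.1 -133.    14. ]
 [ 395.8  -83.8   14. ]
 [ 380.3 -244.3   14. ]
 [ 382.9  -62.4   14. ]]
trough c [ 460.9346571  -108.41619765   14.        ]
181.97678635935753 -0.8179428129941034
```

```bash
python3 -m handwheel '[[-0.7,0.7,-15,0,0,0,1],[-0.7,0.7,-28,0,0,0,1],[-0.7,0.7,-38,0,0,0,1],[-0.7,0.7,-44,0,0,0,1],[-0.7,0.7,-44,0,0,0,1]]'; python3 -m handwheel '[[0,0,0,0,0,0,1],[0,0,0,0,0,0,0.3],[0,0,0,0,0,0,0.3],[0,0,0,0,0,0,0.3],[0,0,0,0,0,0,0.3]]'; python3 -m handwheel '[[0,0,15,0,0,0,0.3],[0,0,50,0,0,0,0.3],[0,0,100,0,0,0,0],[0,0,150,0,0,0,0],[0,0,150,0,0,0,0]]'
python3 - <<'E'
from h import *
im,c=shot('wrist','pics/w12.png'); print(read_state()['tcp_pos'],read_state()['tool_rot'])
for (x,y,z) in [(461-57.5,-108.5,28),(461+57.5,-108.5,28),(461,-131.5,28),(461,-85.5,28)]: print(proj(c,np.array([x,y,z])/1000).round(1))
hsv=cv2.cvtColor(im,cv2.COLOR_RGB2HSV); b=cv2.inRange(hsv,(100,110,20),(125,255,255))
for k in blobs(b,100)[:5]: print(cv2.boundingRect(k),cv2.contourArea(k))
E
```

```text
clock: 25.08
tcp_pos: [0.4611, -0.1088, 0.0205]
tool_rot: [-3.141, 0.001, -3.135]
ft_force: [-1.8, 0.6, 2.9]
opening: 0.524
clock: 25.7
tcp_pos: [0.4606, -0.1086, 0.02]
tool_rot: [3.141, -0.0, -3.135]
ft_force: [-0.1, -0.3, -0.6]
opening: 0.702
clock: 26.32
tcp_pos: [0.4628, -0.1092, 0.176]
tool_rot: [-3.139, 0.01, -3.135]
ft_force: [0.0, 0.4, -0.7]
opening: 0.998
[ 0.46162504 -0.10886986  0.17302379] [-3.14004941  0.00507061 -3.135261  ]
[[320.8 142.3]]
[[319.8 284.4]]
[[291.2 217. ]]
[[349.3 217.4]]
(188, 169, 68, 68) 680.5
(143, 109, 239, 194) 521.5
(290, 133, 61, 6) 183.5
(290, 157, 3, 124) 119.0
```

```bash
python3 -m handwheel '[[-4,-45,0,0,0,0,0],[-9,-95,0,0,0,0,0],[-14,-145,0,0,0,0,0],[-19,-195,0,0,0,0,0],[-24,-245,0,0,0,0,0]]'; python3 -m handwheel '[[-1,-19,-20,0,0,0,0],[-1,-19,-40,0,0,0,0],[-1,-19,-40,0,0,0,0],[-1,-19,-40,0,0,0,0],[-1,-19,-40,0,0,0,0]]'
python3 - <<'E'
from h import *
im,c=shot('wrist','pics/w13.png'); print(read_state()['tcp_pos'],read_state()['tool_rot'])
p=proj(c,(.4355,-.3725,.03))[0].astype(int); print(p)
k=seg(im,(p[0]-70,p[1]-70,140,140)); P=ray(c,k,.03); print(rect_fit(P),circ_fit(P[k[:,1]>p[1]-5],27.5))
o=np.ascontiguousarray(im[:,:,::-1]); cv2.polylines(o,[k.reshape(-1,1,2)],True,(0,0,255),1)
g=cv2.cvtColor(im[p[1]-75:p[1]+75,p[0]-75:p[0]+75],cv2.COLOR_RGB2GRAY)
h=cv2.HoughCircles(cv2.medianBlur(g,5),cv2.HOUGH_GRADIENT,1.2,20,param1=80,param2=25,minRadius=30,maxRadius=65)
for q in (h[0][:4] if h is not None else []):
    s=q[:2]+p-75; print('hough',s,q[2],ray(c,s,.032)[0].round(4), 'bead r px',374.5*27.5/1000/ (np.linalg.norm(c[1][:3,3]-[.4355,-.3725,.032])))
E
```

```text
clock: 27.0
tcp_pos: [0.4358, -0.3547, 0.1689]
tool_rot: [3.14, -0.002, -3.135]
ft_force: [0.5, -0.4, 0.3]
opening: 0.998
clock: 27.62
tcp_pos: [0.4361, -0.3726, 0.1312]
tool_rot: [-3.141, 0.001, -3.135]
ft_force: [0.6, 0.5, 0.3]
opening: 0.995
[ 0.43603606 -0.37258617  0.13117111] [-3.14057987e+00  1.12675860e-03 -3.13488416e+00]
[318 235]
[ 4.470e+02 -3.717e+02  7.720e+01  5.130e+01  4.000e-01] [ 457.7 -373.4]
hough [319.20000458 232.6000061 ] 33.0 [ 0.4326 -0.3723  0.032 ] bead r px 41.155232307646756
hough [352.80000305 201.40000153] 35.16 [ 0.4114 -0.3506  0.032 ] bead r px 41.155232307646756
hough [331.20000458 215.80000305] 31.8 [ 0.4211 -0.3645  0.032 ] bead r px 41.155232307646756
```

```bash
python3 -m handwheel '[[-1,0,-40,0,0,0,0],[-1,0,-80,0,0,0,0],[-1,0,-105,0,0,0,0],[-1,0,-119,0,0,0,0],[-1,0,-119,0,0,0,0]]' 30; python3 -m handwheel '[[0,0,0,0,0,0,1],[0,0,0,0,0,0,1],[0,0,0,0,0,0,1],[0,0,0,0,0,0,1],[0,0,0,0,0,0,1]]'; python3 -m handwheel '[[0,0,20,0,0,0,1],[0,0,60,0,0,0,1],[0,0,110,0,0,0,1],[10,35,110,0,0,0,1],[20,85,110,0,0,0,1]]'
```

```text
clock: 28.3
tcp_pos: [0.4346, -0.3724, 0.0109]
tool_rot: [3.141, -0.001, -3.135]
ft_force: [0.1, 0.4, 0.1]
opening: 0.997
clock: 28.92
tcp_pos: [0.4355, -0.3733, 0.0134]
tool_rot: [-3.14, 0.002, -3.135]
ft_force: [-1.2, 1.7, 6.4]
opening: 0.604
clock: 29.55
tcp_pos: [0.4552, -0.2876, 0.1236]
tool_rot: [-3.14, 0.003, -3.137]
ft_force: [0.1, -0.1, -0.9]
opening: 0.602
```

Grip reads about 51 mm, so the pads hold the cutter's body. Carry it to the green well at (517,37).

```bash
python3 -m handwheel '[[9,45,0,0,0,0,1],[18,95,0,0,0,0,1],[28,145,0,0,0,0,1],[37,195,0,0,0,0,1],[47,245,0,0,0,0,1]]'; python3 -m handwheel '[[8,45,0,0,0,0,1],[15,80,0,0,0,0,1],[15,80,0,0,0,0,1],[15,80,-30,0,0,0,1],[15,80,-60,0,0,0,1]]'; python3 -m handwheel '[[0,0,0,0,0,0,1],[0,0,0,0,0,0,1],[0,0,0,0,0,0,1],[0,0,0,0,0,0,1],[0,0,0,0,0,0,1]]'
python3 - <<'E'
from h import *
im,c=shot('wrist','pics/w14.png'); print(read_state()['tcp_pos'],read_state()['tool_rot'])
E
```

```text
clock: 30.18
tcp_pos: [0.5021, -0.041, 0.1229]
tool_rot: [-3.141, 0.002, -3.135]
ft_force: [0.3, -0.7, -1.1]
opening: 0.601
clock: 30.8
tcp_pos: [0.5171, 0.0365, 0.0618]
tool_rot: [-3.141, 0.002, -3.136]
ft_force: [0.0, -0.0, -1.3]
opening: 0.594
clock: 31.42
tcp_pos: [0.5169, 0.0375, 0.0616]
tool_rot: [3.142, 0.001, -3.135]
ft_force: [-0.3, -0.3, -0.7]
opening: 0.602
[0.5167564  0.03744976 0.06141548] [ 3.14151858e+00  3.84110296e-04 -3.13525307e+00]
```

```bash
python3 -m handwheel '[[0,0,-15,0,0,0,1],[0,0,-28,0,0,0,1],[0,0,-38,0,0,0,1],[0,0,-43,0,0,0,1],[0,0,-43,0,0,0,1]]'; python3 -m handwheel '[[0,0,0,0,0,0,1],[0,0,0,0,0,0,0.2],[0,0,0,0,0,0,0.2],[0,0,0,0,0,0,0.1],[0,0,0,0,0,0,0.1]]'; python3 -m handwheel '[[0,0,15,0,0,0,0.1],[0,0,60,0,0,0,0],[0,0,120,0,0,0,0],[-30,-30,170,0,0,0,0],[-60,-70,220,0,0,0,0]]'; python3 -m handwheel '[[-20,0,30,0,0,0,0],[-20,0,30,0,0,0,0],[-20,0,30,0,0,0,0],[-20,0,30,0,0,0,0],[-20,0,30,0,0,0,0]]'
python3 - <<'E'
from h import *
im,c=shot('wrist','pics/w15.png'); print(read_state()['tcp_pos'],read_state()['tool_rot'])
t,_=shot('top','pics/top15.png')
w13=cv2.imread('pics/w13.png')
a=cv2.resize(im[100:340,80:560,::-1],(800,400)); 
b=np.hstack([cv2.resize(w13[150:320,220:420],(235,200)),cv2.resize(t[170:330,150:520,::-1],(565,200))])
cv2.imwrite('pics/final.png',np.vstack([a,b]))
E
```

```text
clock: 32.1
tcp_pos: [0.5168, 0.0374, 0.0184]
tool_rot: [3.142, 0.0, -3.135]
ft_force: [-2.0, 0.1, 4.2]
opening: 0.604
clock: 32.72
tcp_pos: [0.5167, 0.0374, 0.0181]
tool_rot: [3.141, 0.0, -3.135]
ft_force: [-0.1, -0.6, 0.5]
opening: 0.9
clock: 33.35
tcp_pos: [0.4606, -0.0265, 0.2333]
tool_rot: [-3.141, 0.002, -3.134]
ft_force: [0.9, -0.6, -0.1]
opening: 1.004
clock: 33.98
tcp_pos: [0.4414, -0.026, 0.2591]
tool_rot: [3.141, -0.002, -3.135]
ft_force: [-1.0, 0.2, -0.2]
opening: 0.998
[ 0.44144231 -0.02605886  0.25929202] [ 3.14125273e+00 -1.72856042e-03 -3.13492525e+00]
```

View pics/final.png

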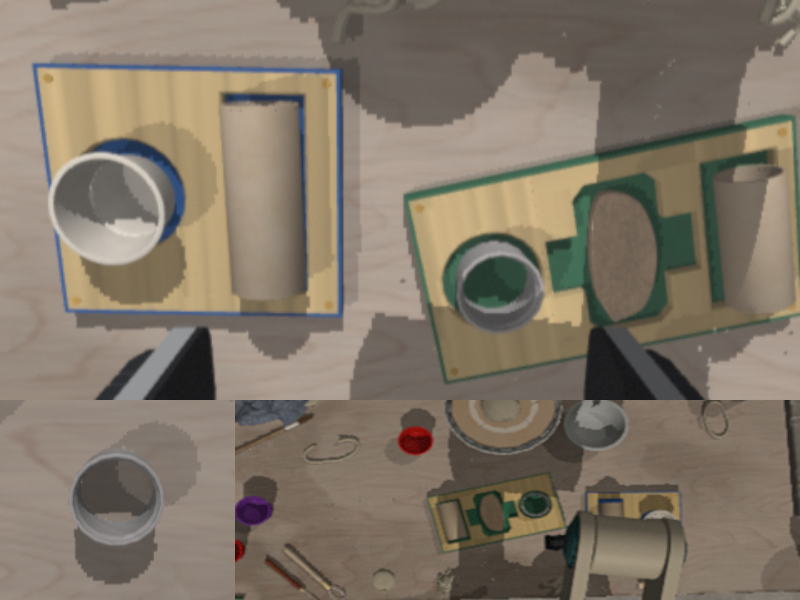

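All five pieces appear in their cut-outs with the bead ring on top and the bowl unmoved. I'll run a quick numeric check on the round pieces and then hand in.

```bash
python3 - <<'E'
from h import *
from plant import job
c=cam('wrist'); f=lambda x,y:(80+x*.6,100+y*.6)
print('cutter',ray(c,[f(457,285),f(543,285)],.036).mean(0).round(4), ray(c,[f(500,240),f(500,330)],.036).mean(0).round(4))
print('pot',ray(c,[f(50,206),f(176,206)],.045).mean(0).round(4), ray(c,[f(112,152),f(112,264)],.045).mean(0).round(4))
im=cv2.imread('pics/top15.png')[:,:,::-1]; a=cv2.imread('pics/top0.png')[:,:,::-1]
print('bowl diff',np.abs(im[165:212,362:410].astype(int)-a[165:212,362:410]).mean())
print(job.close_job())
E
```

```text
cutter [0.5116 0.0379 0.036 ] [0.5122 0.038  0.036 ]
pot [ 0.4603 -0.1931  0.045 ] [ 0.4623 -0.194   0.045 ]
bowl diff 6.486406619385343
the job is handed in; nothing more can be done
None
```

I placed all five pieces in their cut-outs and handed the job in at about 34 s on the robot's clock, with the arm clear of everything. The blue tray has the long tube and the white pot. The green tray has the short tube, the rib and the cutter.

- **Seating:** the last pictures show each piece in its cut-out. Wrist force stayed below 7 N in every reading, and the release heights matched the seated heights to within about 2 mm.
- **Round pieces:** in the final numeric check the pot rim was about 4 mm and the cutter about 5 mm from my estimates of their well centres. Both wells leave about 7.5 mm of room all round, so I left them. Part of that offset may be error from reading pixels by eye.
- **Cutter upright:** the pictures show it bead up. I didn't measure this separately.
- **Bowl:** it looks unmoved and the arm never went near it. Its patch in the top picture differs from the first one by a mean of about 6 grey levels. I put that down to changed shadows and noise, and did not measure its position.
- **Order:** the task set no sequence, so I worked by distance: short tube, rib, pot, long tube, cutter.

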